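Open the sample well and point out the next sample

TASK

Show a trainee the next measurement. First put the fingertips against the blue rib of the grey cover on the sample unit and gently push the cover sideways, without pinching it, until the round sample well is completely uncovered; then point straight down at the cap of the yellow-capped bottle, fingertips a few centimetres above it without touching, for two seconds; then point down at the middle of the open well from just above it in the same way for two seconds, and finish still pointing there. Touch none of the bottles or the beaker, and if you pass over the blue-capped or red-capped bottle keep the fingertips at least six centimetres above its cap.

Things in the scene. Friction and masses are not known exactly. Their poses are not given: they have to be found in the camera images.
- unit: cream sample dispersion unit on a wooden board, fixed; body 220 mm along its x, 300 mm along its y (board 250 x 330), flat top 150 mm above the table; origin at the centre of the board's underside on the table; x away from the robot at yaw 0, y to the robot's left, z up. Two aluminium guides 7 mm high stand on the top along y at x = +-54 mm, from y = -102 to +112 mm
- well (a point): centre of the mouth of the sample well, at the level of the unit's top (z 0.150), at x 0, y -50 mm in the unit's frame; a round hole 65 mm across and 40 mm deep, axis upright; same axes as the unit
- cover (a joint): slide of the flat grey cover along the unit's +y, in m: 0 = the cover lies centred over the well, 0.11 = end stop; it starts between 0 and 0.02, and from about 0.075 the well is completely uncovered. It moves with about 2 N of friction, has no spring and stays where it is left
- rib (a point): middle of the top edge of the upright blue rib on the cover, moving with it; the rib is 76 mm long along the unit's x, 12 mm thick along y and 27 mm tall, its top edge 35 mm above the unit's top; it stands across the middle of the cover plate (98 mm along x, 86 mm along y, its upper face 8 mm above the unit's top). Push on the rib's -y face
- yellow_bottle_top (a point): centre of the top of the yellow-capped bottle's cap, 125 mm above the table
- blue_bottle_top (a point): centre of the top of the blue-capped bottle's cap, 125 mm above the table
- red_bottle_top (a point): centre of the top of the red-capped bottle's cap, 125 mm above the table
- yellow_bottle: wide-mouth white plastic sample bottle, loose and upright, 62 mm across and 125 mm tall with its yellow screw cap; origin at the centre of its underside, z up; the sample to point at
- blue_bottle: wide-mouth white plastic sample bottle, loose and upright, 62 mm across and 125 mm tall with its blue screw cap; origin at the centre of its underside, z up; bystander
- red_bottle: wide-mouth white plastic sample bottle, loose and upright, 62 mm across and 125 mm tall with its red screw cap; origin at the centre of its underside, z up; bystander
- beaker: loose open glass beaker, 68 mm across, 85 mm tall; origin at the centre of its underside; bystander
Not all that is in view belongs to the job. Leave any orange or purple look-alike of the yellow_bottle alone.

How it is judged:
On the way, in this order (a step that is already met when the one before it is completed fails the run):
1. the cover is pushed aside until the well is completely uncovered (joint above 75 mm) (value of joint cover above 0.075 m), for 0.2 s.
2. with the well open, the tool points down at the yellow cap for 1.8 s: TCP within 20 mm sideways of the cap's centre, 25 to 85 mm above it, tool within about 30 degrees of straight down (value of joint cover above 0.075 m and horizontal distance between the grasp point and yellow_bottle_top below 0.02 m and z of the grasp point in the frame of yellow_bottle_top between 0.025 and 0.085 m and angle between the grasp point's own z axis and vertical above 2.6 rad), for 1.8 s.
3. then the tool points down at the well for 1.8 s in the same way (20 mm sideways, 25 to 85 mm above), touching nothing (value of joint cover above 0.075 m and contact force between each of the arm, the fingers and unit below 0.3 N and horizontal distance between the grasp point and well below 0.02 m and z of the grasp point in the frame of well between 0.025 and 0.085 m and angle between the grasp point's own z axis and vertical above 2.6 rad), for 1.8 s.
At the end, for the whole second after the job is handed in: the cover is open by more than 75 mm, the TCP is still within 20 mm sideways of the well's centre and 25 to 85 mm above its mouth, tool within about 30 degrees of straight down, not touching the unit, and the bottles and beaker are within 8 mm of where they started (all of step 3 and distance of each of yellow_bottle, blue_bottle, red_bottle, beaker from where it was at the start of the episode below 0.008 m).
It fails at once if a bottle or the beaker is touched (contact force between any of the arm, the fingers and yellow_bottle above 0.5 N or contact force between any of the arm, the fingers and blue_bottle above 0.5 N or contact force between any of the arm, the fingers and red_bottle above 0.5 N or contact force between any of the arm, the fingers and beaker above 0.5 N).
It fails at once if a bottle or the beaker is moved by more than 8 mm (not (distance of yellow_bottle from where it was at the start of the episode below 0.008 m) or not (distance of blue_bottle from where it was at the start of the episode below 0.008 m) or not (distance of red_bottle from where it was at the start of the episode below 0.008 m) or not (distance of beaker from where it was at the start of the episode below 0.008 m)).
It fails at once if the tool comes low over the blue-capped or the red-capped bottle (TCP within 30 mm sideways and less than 80 mm above the cap) ((horizontal distance between the grasp point and blue_bottle_top below 0.03 m and z of the grasp point in the frame of blue_bottle_top below 0.08 m) or (horizontal distance between the grasp point and red_bottle_top below 0.03 m and z of the grasp point in the frame of red_bottle_top below 0.08 m)).
It fails at once if the cover or unit is pinched or pressed with more than 30 N (contact force between any of the fingers, the arm and unit above 30 N).
It also fails if it takes over 61 s, if anything falls off the work surface, if the arm or the gripper's body presses on something with over 40 N, if the wrist force passes 120 N, or if a joint passes its speed limit or range.

ROBOT

A 7-joint arm with a two-finger parallel gripper is mounted at the origin on the work surface. World frame = base frame: x ahead of the robot, y to its left, z up, the work surface at z = 0. Lengths are in m, angles in rad, forces in N, time in s.
With the tool pointing down it reaches from about 0.425 to 0.875 m from the base axis. Payload 4.7 kg.
Tool frame: the origin (TCP) lies between the finger pads, 19 mm behind the fingertips; this is the grasp point; z points along the fingers, y is the line along which they close (so a half turn about z gives the same grasp; the last joint's range is limited). The gripper opens to 87 mm and grips with 3 to 60 N. Pads are 19 mm wide; open, the fingers measure 117 mm over their backs; the gripper's body (75 mm by 190 mm) begins 51 mm behind the grasp point.
Start: joints at [-1.168, 0.321, -0.07, 1.45, 0.023, 1.371, -0.057], TCP at [0.246, 0.601, 0.241] pointing down, gripper open.
Joint ranges: [-2.86, 2.86], [-0.3, 2.09], [-1.38, 1.24], [0.06, 2.45], [-1.56, 4.7], [0.09, 2.05], [-2.69, 2.69]. Speed limits (rad/s): [2.57, 2.57, 3.14, 3.14, 3.14, 3.14, 3.14].

INTERFACE

Orientations are given as a rotation vector (axis times angle).
In Python, from bench import ctrl gives the robot as it stands. The module is installed in compiled form; this text tells all that it offers.
- The arm moves only by the tool carry_out, never from a script. Its argument "steps" is a list of rows, each a list of 7 numbers: the turn, a rotation vector about the world's x, y, z in degrees, then the shift along the world's x, y, z in cm, then the opening, from 0 (shut) to 1 (fully open). A call has 1 to 12 rows; each row is the pose to reach, as a shift and turn from the pose commanded when the call began; what a row does not reach only later rows make up. A row lasts 1/10 s, in which the tool goes at most 50 mm and 8.59 degrees, less where a joint would pass 70% of its speed; a pose out of reach is approached as far as the arm can. A call with a gripper value outside its range is refused whole. The fingers move at their own pace and stop on an object; "squeeze" is the grip in N (left out, the last holds). Time passes only in rows, so rows that repeat a pose let the fingers close. It gives the time, the measured TCP pose, the force, the opening and the grip force at its end, in the units of the state.
- ctrl.get_state(): the state, without advancing time (a new reading comes with each control period).
- ctrl.get_image(name): name is "side" or "top" or "wrist"; returns a dict with "pixels" (400x640x3 uint8, red, green, blue), "camera_matrix" (3x3 intrinsics, pixels), "cam_to_world" (4x4, takes a point from camera to world coordinates); the wrist camera has in their place "T_tool_cam" (4x4, takes a point from camera to tool coordinates, whose origin is the TCP and whose axes are the flange's). Camera axes: x right, y down, z forward; pixel columns grow to the right and rows downward; lengths in m; the calibration is good to about 2 mm. A picture is of the moment at which its call begins: read the wrist's pose just before it. There is no depth.
- ctrl.close_job(): hands the job in; it is judged then, once.
The state is a dict: "time": time; "joint_positions": joint angles; "qd": joint speeds; "joint_torque": joint torques, N m; "position": TCP position; "tool_rot": TCP orientation; "ft_force": force on the tool from outside, world axes, zero at the start; "torque": the same for the moment, N m; "grip_width": opening from 0.0 (shut) to 1.0 (fully open); "grip_force": force on a finger pad.
Only numpy, scipy, OpenCV 4.12 (cv2) and the standard library are available. Lean on these libraries where they do the work, as an engineer would, in place of code of your own. Each camera call takes 0.05 s, during which the arm holds its last target. There are 200 camera calls.

## Working session

There is one attempt and no reset: what is moved stays moved. The work goes in short steps, Python scripts to look and compute and a tool call to move; the robot and the scene stay as the last step left them, time stands still between calls to the robot, and variables do not carry over. Pictures are saved under pics/ and viewed, at most 10 in all, crops included, and the job is handed in when it is done.

Besides the shell and the picture viewer there is one more tool, called after "Emit:" as name(argument=value, ...), one argument or row to a line, values as JSON. carry_out: Moves the arm, as the interface text tells. Its arguments: {"type":"object","properties":{"steps":{"type":"array","items":{"type":"array","items":{"type":"number"}}},"squeeze":{"type":"number"}},"required":["steps"]}

```bash
mkdir -p pics; python3 - <<'E'
from bench import ctrl
import cv2,pickle
s=ctrl.get_state();print({k:s[k] for k in('time','position','tool_rot','grip_width','ft_force')})
d={}
for n in('side','top'):
    d[n]=ctrl.get_image(n);cv2.imwrite(f'pics/{n}0.png',d[n]['pixels'][:,:,::-1]);print(n,d[n]['camera_matrix'],d[n]['cam_to_world'])
pickle.dump(d,open('d0.pkl','wb'))
E
```

```text
{'time': 0.0, 'position': array([0.24626401, 0.60097133, 0.24015792]), 'tool_rot': array([-6.06853467e-01, -3.08214645e+00,  3.00154793e-03]), 'grip_width': 1.0005404353450789, 'ft_force': array([0.18835402, 0.11859516, 0.81010089])}
side [[368.72505129   0.         324.76626731]
 [  0.         368.72505129 196.01449663]
 [  0.           0.           1.        ]] [[-0.99057803 -0.07923048  0.11170364  0.43587166]
 [-0.13598522  0.66567525 -0.73374688  0.53723097]
 [-0.01622323 -0.74202358 -0.67017745  0.66972795]
 [ 0.          0.          0.          1.        ]]
top [[511.42401299   0.         314.27969566]
 [  0.         511.42401299 196.6731388 ]
 [  0.           0.           1.        ]] [[ 0.01477376 -0.98925833  0.14542932  0.39480873]
 [-0.99984916 -0.01328774  0.01118426 -0.05186246]
 [-0.00913169 -0.14557262 -0.98930543  1.19920854]
 [ 0.          0.          0.          1.        ]]
```

View pics/top0.png

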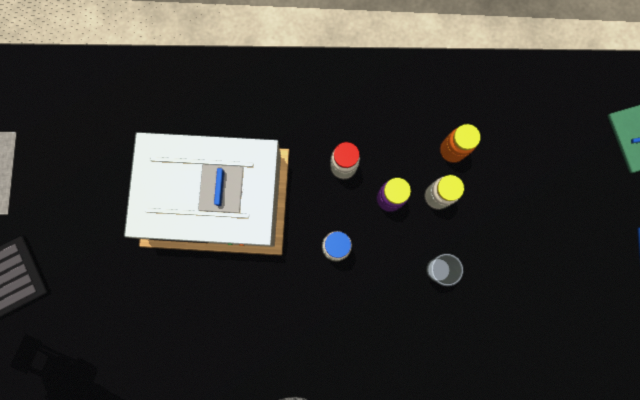

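View pics/side0.png

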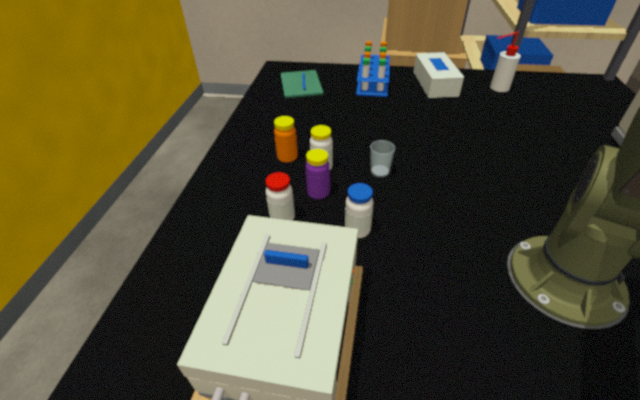

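The top view shows the unit with its cover at about (221,187) and its rib at (219,187). The white-bodied, yellow-capped target is at (450,188), with lookalikes in purple at (397,190) and orange at (466,136). Red is at (346,155), blue at (337,245) and the beaker at (445,270). In the side view the target cap is at (321,132).

```bash
cat >h.py <<'E'
import numpy as np,cv2,pickle
def ray(im,u,v):
    M=im['cam_to_world'];r=M[:3,:3]@np.linalg.inv(im['camera_matrix'])@[u,v,1];return M[:3,3],r/np.linalg.norm(r)
def plane(im,u,v,z):
    o,r=ray(im,u,v);return o+r*(z-o[2])/r[2]
def tri(*obs):
    A=0;b=0
    for im,u,v in obs:
        o,r=ray(im,u,v);P=np.eye(3)-np.outer(r,r);A=A+P;b=b+P@o
    X=np.linalg.solve(A,b);return X,[round(1000*np.linalg.norm(np.cross(X-ray(im,u,v)[0],ray(im,u,v)[1])),1) for im,u,v in obs]
R=dict(yellow=((22,150,110),(34,255,255)),blue=((100,150,60),(125,255,255)),red1=((0,180,90),(5,255,255)))
def blobs(im,c,amin=60,roi=None):
    m=cv2.inRange(cv2.cvtColor(im['pixels'],cv2.COLOR_RGB2HSV),*map(np.array,R[c]))
    return [(c_,max(cv2.contourArea(c_),1)) for c_ in cv2.findContours(m,cv2.RETR_EXTERNAL,cv2.CHAIN_APPROX_NONE)[0] if cv2.contourArea(c_)>amin]
E
python3 - <<'E'
from h import *
np.set_printoptions(precision=4,suppress=True)
d=pickle.load(open('d0.pkl','rb'))
for n in d:
  for c in R:
    for k,a in blobs(d[n],c):
      (u,v),wh,an=cv2.minAreaRect(k);print(n,c,a,np.round([u,v,*wh,an],1),cv2.boundingRect(k),'z.125:',plane(d[n],u,v,.125)[:2],'z.185',plane(d[n],u,v,.185)[:2])
im=d['top'];hsv=cv2.cvtColor(im['pixels'],cv2.COLOR_RGB2HSV)
print(hsv[200,160],hsv[150,140],hsv[205,230],hsv[248,200])
m=((hsv[...,2]>150)&(hsv[...,1]<60)).astype(np.uint8)*255; m[:,300:]=0;m[:60]=0;m[:,:100]=0
k=max(cv2.findContours(m,0,2)[0],key=cv2.contourArea);r=cv2.minAreaRect(k);print(r)
q=cv2.approxPolyDP(cv2.convexHull(k),6,True)[:,0];print(q)
for p in q: print(p,plane(im,*p,.15))
E
```

```text
side yellow 271.0 [316.5 157.   16.   21.   90. ] (306, 149, 22, 17) z.125: [ 0.567  -0.2008] z.185 [ 0.5525 -0.1195]
side yellow 231.0 [320. 132.  14.  20.  90.] (310, 125, 21, 15) z.125: [ 0.5751 -0.3159] z.185 [ 0.5597 -0.222 ]
side yellow 220.5 [283.5 123.   14.   19.   90. ] (274, 116, 20, 15) z.125: [ 0.6848 -0.3511] z.185 [ 0.6574 -0.2533]
side yellow 38316.5 [ 99.5 155.  310.  199.   90. ] (0, 0, 200, 311) z.125: [ 1.1201 -0.1461] z.185 [ 1.0447 -0.0708]
side blue 454.0 [286.1 258.5  43.5  11.9   7.6] (265, 250, 43, 18) z.125: [0.5746 0.1212] z.185 [0.5593 0.1671]
side blue 401.0 [360. 192.  20.  26.  90.] (347, 182, 27, 21) z.125: [ 0.4506 -0.0816] z.185 [ 0.449  -0.0135]
side blue 82.5 [438.3  63.7  16.4   8.   51.3] (431, 59, 16, 10) z.125: [ 0.2164 -0.8143] z.185 [ 0.2406 -0.6654]
side blue 841.0 [372.9  75.6  33.7  41.2   4.1] (355, 55, 36, 42) z.125: [ 0.4463 -0.6905] z.185 [ 0.4451 -0.5553]
side blue 616.0 [535.1  50.9  32.5  24.3   3.8] (519, 38, 33, 26) z.125: [-0.158  -0.9722] z.185 [-0.0926 -0.8059]
side blue 521.5 [495.1  52.   24.3  38.2  15.9] (482, 36, 31, 34) 
[... 706 characters left out ...]
657] z.185 [ 0.6718 -0.3482]
top blue 456.5 [338. 244.  24.  24.  90.] (326, 232, 25, 25) z.125: [ 0.4532 -0.0909] z.185 [ 0.45   -0.0887]
top blue 191.0 [218.6 186.9   6.5  36.1   5. ] (215, 169, 9, 37) z.125: [0.571  0.1646] z.185 [0.5612 0.1525]
top red1 462.5 [346.5 154.   24.   25.   90. ] (334, 142, 26, 25) z.125: [ 0.6463 -0.1076] z.185 [ 0.6323 -0.1045]
[ 80   6 241] [ 70   6 241] [ 21  19 191] [ 17 129 150]
((200.90171813964844, 188.17068481445312), (146.74632263183594, 104.9949722290039), 3.3664608001708984)
[[136 134]
 [276 140]
 [269 244]
 [126 236]]
[136 134] [0.6782 0.3397 0.15  ]
[276 140] [0.6688 0.0425 0.15  ]
[269 244] [0.4499 0.0513 0.15  ]
[126 236] [0.4621 0.3461 0.15  ]
```

```bash
python3 - <<'E'
from h import *
np.set_printoptions(precision=4,suppress=True)
d=pickle.load(open('d0.pkl','rb'));s,t=d['side'],d['top']
def capside(u0,v0):
    k=[k for k,a in blobs(s,'yellow')+blobs(s,'blue')+blobs(s,'red1') if cv2.pointPolygonTest(k,(u0,v0),False)>0][0]
    x,y,w,h=cv2.boundingRect(k);return x+w/2-.5,y
for n,ps,pt in(('yellow',(320,132),(450.5,187.5)),('blue',(360,192),(338,244)),('red',(277,181),(346.5,154))):
    u,v=capside(*ps); r=.026
    # side top row = far (-y) rim; correct the ray by matching rim point in top view (rim at +u)
    print(n,tri((s,u,v),(t,pt[0]+12.5,pt[1])))
k=[k for k,a in blobs(s,'blue') if cv2.pointPolygonTest(k,(286,258),False)>0][0][:,0]
print('side rib hull',cv2.convexHull(k.reshape(-1,1,2))[:,0].tolist())
k=[k for k,a in blobs(t,'blue') if cv2.pointPolygonTest(k,(218,187),False)>0][0]
print('top rib hull',cv2.convexHull(k)[:,0].tolist())
E
```

```text
yellow (array([ 0.5791, -0.3559,  0.1223]), [np.float64(1.9), np.float64(1.9)])
blue (array([ 0.4533, -0.117 ,  0.1244]), [np.float64(0.4), np.float64(0.4)])
red (array([ 0.6501, -0.1344,  0.1214]), [np.float64(2.6), np.float64(2.6)])
side rib hull [[297, 254], [304, 255], [306, 256], [307, 257], [307, 266], [306, 267], [305, 267], [297, 266], [275, 263], [268, 262], [266, 260], [265, 256], [265, 252], [267, 250]]
top rib hull [[221, 169], [222, 170], [223, 173], [223, 174], [221, 197], [220, 204], [219, 205], [218, 205], [216, 204], [215, 203], [215, 191], [217, 169]]
```

Emit:
carry_out(
  steps=[
    [0, 0, 3, 2, -3, 1.5, 0.8],
    [0, 0, 6, 4, -6, 3, 0.5],
    [0, 0, 9, 6, -9, 4.5, 0.3],
    [0, 0, 12, 8, -12, 6, 0],
    [0, 0, 15, 10, -15.5, 6, 0],
    [0, 0, 18, 12, -19, 6, 0],
    [0, 0, 20, 14, -22.5, 6, 0],
    [0, 0, 20, 16, -26, 6, 0],
    [0, 0, 20, 18, -29, 6, 0],
    [0, 0, 20, 20, -32, 6, 0],
    [0, 0, 20, 20, -32, 6, 0],
  ],
  squeeze=5,
)

```text
time: 1.2
position: [0.4498, 0.2755, 0.3011]
tool_rot: [0.078, 3.139, -0.004]
ft_force: [0.2, -0.4, -0.3]
grip_width: 0.083
grip_force: 0.0
```

Emit:
carry_out(
  steps=[
    [0, 0, 0, 2, -3, 0, 0],
    [0, 0, 0, 4, -6, 0, 0],
    [0, 0, 0, 6, -9, 0, 0],
    [0, 0, 0, 8, -12, 0, 0],
    [0, 0, 0, 10, -15, 0, 0],
    [0, 0, 0, 11.2, -17, 0, 0],
    [0, 0, 0, 11.2, -17, 0, 0],
    [0, 0, 0, 11.2, -17, 0, 0],
  ],
)

```text
time: 2.0
position: [0.5581, 0.112, 0.3008]
tool_rot: [-0.063, -3.14, -0.001]
ft_force: [0.5, 1.0, 0.8]
grip_width: 0.008
grip_force: 0.0
```

```bash
python3 - <<'E'
from h import *
from bench import ctrl
from scipy.spatial.transform import Rotation as Ro
np.set_printoptions(precision=4,suppress=True)
s=ctrl.get_state();w=ctrl.get_image('wrist');print(s['position'],s['tool_rot'],s['grip_width'])
T=np.eye(4);T[:3,:3]=Ro.from_rotvec(s['tool_rot']).as_matrix();T[:3,3]=s['position'];w['cam_to_world']=T@w['T_tool_cam']
pickle.dump(w,open('w1.pkl','wb'));cv2.imwrite('pics/w1.png',w['pixels'][:,:,::-1])
for k,a in blobs(w,'blue'):
    r=cv2.minAreaRect(k);print(a,r);[print(p,plane(w,*p,.185)) for p in cv2.boxPoints(r)]
d=pickle.load(open('d0.pkl','rb'))
print(tri((d['side'],286,252),(d['top'],221.7,187)))
E
```

```text
[0.5581 0.112  0.3008] [-0.0628 -3.1398 -0.0007] 0.007626259715940094
795.5 ((372.87896728515625, 201.0418701171875), (13.175546646118164, 74.58216094970703), 2.726311206817627)
[364.5249 237.9774] [0.589  0.1494 0.185 ]
[368.0724 163.4796] [0.527  0.1524 0.185 ]
[381.233  164.1064] [0.5279 0.1627 0.185 ]
[377.6855 238.6041] [0.59   0.1603 0.185 ]
3317.0 ((96.4000015258789, 83.19999694824219), (72.44860076904297, 59.032188415527344), 26.56505012512207)
[50.8 93.4] [ 0.4655 -0.0814  0.185 ]
[77.2 40.6] [ 0.431  -0.0537  0.185 ]
[142.  73.] [ 0.4542 -0.0117  0.185 ]
[115.6 125.8] [ 0.4906 -0.0384  0.185 ]
(array([0.5632, 0.1478, 0.1778]), [np.float64(1.0), np.float64(1.0)])
```

View pics/w1.png

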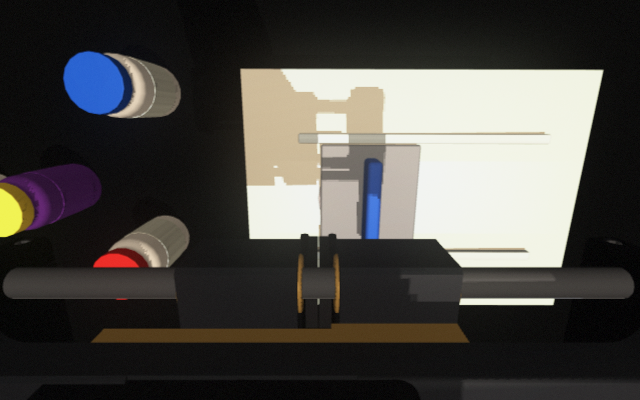

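The wrist view shows the rib at (373,200) with its −y face near y = 0.149. The fingers are shut and on the −y side of it, with the bottles well clear to the left. Descending now.

Emit:
carry_out(
  steps=[
    [0, 0, 0, 0, 0, -2, 0],
    [0, 0, 0, 0, 0, -4, 0],
    [0, 0, 0, 0, 0, -6, 0],
    [0, 0, 0, 0, 0, -8, 0],
    [0, 0, 0, 0, 0, -9.5, 0],
    [0, 0, 0, 0, 0, -10.5, 0],
    [0, 0, 0, 0, 0, -11, 0],
    [0, 0, 0, 0, 0, -11.4, 0],
    [0, 0, 0, 0, 0, -11.4, 0],
    [0, 0, 0, 0, 0, -11.4, 0],
  ],
)

```text
time: 3.05
position: [0.5588, 0.1116, 0.1879]
tool_rot: [0.063, 3.14, 0.001]
ft_force: [0.4, 0.3, -0.4]
grip_width: 0.004
grip_force: 0.0
```

Emit:
carry_out(
  steps=[
    [0, 0, 0, 0, 0.6, 0, 0],
    [0, 0, 0, 0, 1.2, 0, 0],
    [0, 0, 0, 0.1, 1.7, 0, 0],
    [0, 0, 0, 0.1, 2.2, 0, 0],
    [0, 0, 0, 0.1, 2.7, 0, 0],
    [0, 0, 0, 0.1, 3.2, 0, 0],
    [0, 0, 0, 0.1, 3.7, 0, 0],
    [0, 0, 0, 0.1, 4.2, 0, 0],
    [0, 0, 0, 0.2, 4.7, 0, 0],
    [0, 0, 0, 0.2, 5.2, 0, 0],
  ],
)

```text
time: 4.05
position: [0.5604, 0.1636, 0.1873]
tool_rot: [-0.063, -3.141, 0.0]
ft_force: [0.1, -3.0, -0.1]
grip_width: 0.006
grip_force: 1.2
```

Contact reads about 3 N, so the cover is sliding. I'll keep pushing.

Emit:
carry_out(
  steps=[
    [0, 0, 0, 0, 0.6, 0, 0],
    [0, 0, 0, 0, 1.2, 0, 0],
    [0, 0, 0, 0.1, 1.8, 0, 0],
    [0, 0, 0, 0.1, 2.4, 0, 0],
    [0, 0, 0, 0.1, 3.0, 0, 0],
    [0, 0, 0, 0.1, 3.6, 0, 0],
    [0, 0, 0, 0.2, 4.2, 0, 0],
    [0, 0, 0, 0.2, 4.7, 0, 0],
    [0, 0, 0, 0.2, 5.1, 0, 0],
    [0, 0, 0, 0.2, 5.4, 0, 0],
    [0, 0, 0, 0.2, 5.4, 0, 0],
  ],
)

```text
time: 5.15
position: [0.5624, 0.2185, 0.1873]
tool_rot: [0.061, 3.141, 0.002]
ft_force: [0.3, -1.0, 0.1]
grip_width: 0.005
grip_force: 0.2
```

```bash
python3 - <<'E'
from h import *
from bench import ctrl
np.set_printoptions(precision=4,suppress=True)
for n in('top','side'):
    w=ctrl.get_image(n);cv2.imwrite(f'pics/{n}2.png',w['pixels'][:,:,::-1])
    for k,a in blobs(w,'blue'):
        r=cv2.minAreaRect(k);print(n,a,np.round(r[0],1),plane(w,*r[0],.185))
E
```

```text
top 451.0 [338. 244.] [ 0.45   -0.0887  0.185 ]
top 289.5 [232.1 191.6] [0.552  0.1251 0.185 ]
side 135.0 [289.9 300.2] [0.5369 0.2432 0.185 ]
side 402.0 [360. 192.] [ 0.449  -0.0135  0.185 ]
side 83.5 [438.3  63.7] [ 0.2406 -0.6654  0.185 ]
side 843.0 [372.9  75.9] [ 0.4452 -0.5525  0.185 ]
side 620.5 [535.   50.5] [-0.093  -0.8094  0.185 ]
side 520.5 [495.2  52.1] [ 0.042  -0.7822  0.185 ]
side 1743.0 [572.  12.] [-0.3643 -1.2678  0.185 ]
```

View pics/side2.png

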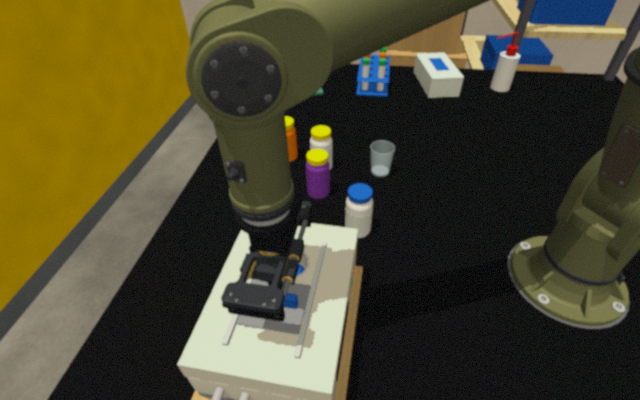

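The side view shows the rib at (290,300), pushed up the guides. A blue-lined well is partly visible at (300,268). I'll back off and lift, then verify.

Emit:
carry_out(
  steps=[
    [0, 0, 0, 0, -0.8, 0, 0],
    [0, 0, 0, 0, -1.6, 0, 0],
    [0, 0, 0, 0, -2, 1.5, 0],
    [0, 0, 0, 0, -2, 4, 0],
    [0, 0, 0, 0, -2, 7, 0],
    [0, 0, 0, 0, -2, 10, 0],
    [0, 0, 0, 0, -2, 12, 0],
    [0, 0, 0, 0, -2, 12, 0],
  ],
)

```text
time: 6.05
position: [0.5641, 0.1974, 0.3123]
tool_rot: [0.064, 3.134, 0.006]
ft_force: [-0.6, 0.8, -0.1]
grip_width: 0.004
grip_force: 0.0
```

```bash
python3 - <<'E'
from h import *
from bench import ctrl
from scipy.spatial.transform import Rotation as Ro
np.set_printoptions(precision=4,suppress=True)
s=ctrl.get_state();w=ctrl.get_image('wrist');print(s['position'])
T=np.eye(4);T[:3,:3]=Ro.from_rotvec(s['tool_rot']).as_matrix();T[:3,3]=s['position'];w['cam_to_world']=T@w['T_tool_cam']
cv2.imwrite('pics/w3.png',w['pixels'][:,:,::-1]);d={'w':w,'top':ctrl.get_image('top'),'side':ctrl.get_image('side')};pickle.dump(d,open('d3.pkl','wb'))
cv2.imwrite('pics/m3.png',np.vstack([w['pixels'],np.hstack([cv2.resize(d['top']['pixels'][100:300,100:420],(320,200)),cv2.resize(d['side']['pixels'][200:400,150:470],(320,200))])])[:,:,::-1])
for n in d:
    for k,a in blobs(d[n],'blue'):
        r=cv2.minAreaRect(k);print(n,a,np.round(r[0],1),np.round(r[1]),plane(d[n],*r[0],.185),plane(d[n],*r[0],.15))
E
```

```text
[0.5641 0.1974 0.3123]
w 864.0 [359.7 197.6] [13. 81.] [0.5643 0.2328 0.185 ] [0.5739 0.2371 0.15  ]
w 2159.0 [268.2 183.1] [57. 49.] [0.5487 0.1573 0.185 ] [0.5563 0.1518 0.15  ]
w 2356.0 [24. 78.] [48. 62.] [ 0.4598 -0.0207  0.185 ] [ 0.4558 -0.0493  0.15  ]
top 450.0 [338. 244.] [24. 24.] [ 0.45   -0.0887  0.185 ] [ 0.4519 -0.09    0.15  ]
top 68.0 [179.5 196. ] [ 7. 12.] [0.5416 0.2305 0.185 ] [0.5467 0.2402 0.15  ]
top 384.0 [228.3 191.5] [21. 27.] [0.5521 0.1326 0.185 ] [0.5575 0.139  0.15  ]
side 533.5 [273.  297.8] [48. 13.] [0.5631 0.2424 0.185 ] [0.5723 0.2211 0.15  ]
side 236.0 [289.4 269.5] [13. 27.] [0.5492 0.1882 0.185 ] [0.5574 0.163  0.15  ]
side 401.5 [360. 192.] [20. 26.] [ 0.449  -0.0135  0.185 ] [ 0.4499 -0.0532  0.15  ]
side 83.5 [438.3  63.8] [17.  8.] [ 0.2406 -0.665   0.185 ] [ 0.2265 -0.7518  0.15  ]
side 837.0 [373.  76.] [40. 34.] [ 0.4448 -0.5522  0.185 ] [ 0.4454 -0.6309  0.15  ]
side 620.0 [535.   50.5] [25. 32.] [-0.093  -0.8094  0.185 ] [-0.1312 -0.9066  0.15  ]
side 520.0 [494.8  52. ] [24. 38.] [ 0.0434 -0.7828  0.185 ] [ 0.015  -0.8781  0.15  ]
side 1743.5 [572.  12.] [24. 84.] [-0.3643 -1.2678  0.185 ] [-0.422  -1.3981  0.15  ]
```

View pics/m3.png

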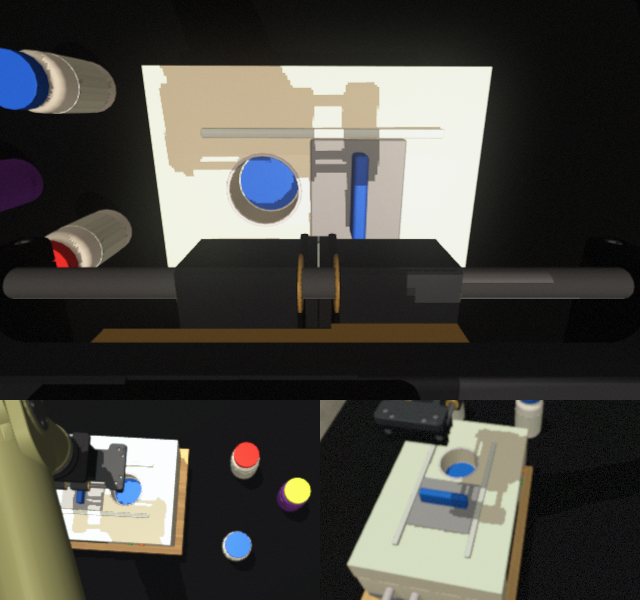

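The well, with its rim centred near (264,188) in the wrist view, is completely uncovered. The cover's edge at column 311 is clear of the well's right rim at column 301. I'll measure the well and the gap.

```bash
python3 - <<'E'
from h import *
np.set_printoptions(precision=4,suppress=True)
d=pickle.load(open('d3.pkl','rb'));w=d['w'];t=d['top']
for n,u,v in(('well c',264.5,188),('right rim',301,188),('left',228,188),('top',264,152)): print(n,plane(w,u,v,.15))
print('cover edge',plane(w,311,188,.158),'far edge',plane(w,405,188,.158))
g=cv2.cvtColor(w['pixels'],cv2.COLOR_RGB2HSV)
print(g[188,222:234,2],g[188,294:320,2]); print(g[145:160,264,2],g[215:232,264,2])
d0=pickle.load(open('d0.pkl','rb'))
u,v=264.5,188
# well centre in top view: blue floor at z .11 
k=max([b for b in blobs(t,'blue') if 200<b[0][:,0,0].mean()<260],key=lambda b:b[1])[0];print(cv2.boundingRect(k))
k=max([b for b in blobs(w,'blue') if 200<b[0][:,0,0].mean()<300],key=lambda b:b[1])[0];(e,_,_)=cv2.fitEllipse(k);print('floor',e,plane(w,*e,.11))
E
```

```text
well c [0.5608 0.1479 0.15  ]
right rim [0.5622 0.1821 0.15  ]
left [0.5594 0.1138 0.15  ]
top [0.5272 0.1503 0.15  ]
cover edge [0.5608 0.1917 0.158 ] far edge [0.5644 0.2776 0.158 ]
[243 243 243 243 234 233 235 193 130 115 116 117] [137 139 137 119 169 234 232 231 243 243 243 243 243 242 243 226 158 152
 185 192 193 191 193 193 193 192]
[200 199 200 199 198 201 199 195 173 163 166 125 129 140 146] [117 116 118 114 115 114 118 124 162 225 237 233 242 242 243 242 242]
(216, 179, 24, 25)
floor (268.09326171875, 182.74853515625) [0.5645 0.1454 0.11  ]
```

Emit:
carry_out(
  steps=[
    [0, 0, 0, 0.1, -2, 0, 0],
    [0, 0, 0, 0.2, -5, 0, 0],
    [0, 0, 0, 0.3, -9, 0, 0],
    [0, 0, 0, 0.4, -13, 0, 0],
    [0, 0, 0, 0.5, -17, 0, 0],
    [0, 0, 0, 0.6, -21, 0, 0],
    [0, 0, 0, 0.7, -25, 0, 0],
    [0, 0, 0, 0.8, -29, 0, 0],
    [0, 0, 0, 0.9, -33, 0, 0],
    [0, 0, 0, 1, -36.5, 0, 0],
    [0, 0, 0, 1, -39, 0, 0],
    [0, 0, 0, 1, -40, 0, 0],
  ],
)

```text
time: 7.4
position: [0.5708, -0.2059, 0.3059]
tool_rot: [-0.07, -3.138, 0.001]
ft_force: [-0.5, -0.3, 1.0]
grip_width: 0.004
grip_force: 0.0
```

Emit:
carry_out(
  steps=[
    [0, 0, 0, 0.1, -2, 0, 0],
    [0, 0, 0, 0.2, -5, 0, 0],
    [0, 0, 0, 0.3, -8, 0, 0],
    [0, 0, 0, 0.4, -10, 0, 0],
    [0, 0, 0, 0.4, -11.5, 0, 0],
    [0, 0, 0, 0.4, -12.6, 0, 0],
    [0, 0, 0, 0.4, -12.6, 0, 0],
    [0, 0, 0, 0.4, -12.6, 0, 0],
    [0, 0, 0, 0.4, -12.6, 0, 0],
  ],
)

```text
time: 8.3
position: [0.577, -0.3269, 0.3073]
tool_rot: [0.059, 3.141, 0.002]
ft_force: [0.2, 0.1, -0.2]
grip_width: 0.006
grip_force: 0.0
```

```bash
python3 - <<'E'
from h import *
from bench import ctrl
from scipy.spatial.transform import Rotation as Ro
np.set_printoptions(precision=4,suppress=True)
s=ctrl.get_state();w=ctrl.get_image('wrist');print(s['time'],s['position'],s['tool_rot'])
T=np.eye(4);T[:3,:3]=Ro.from_rotvec(s['tool_rot']).as_matrix();T[:3,3]=s['position'];w['cam_to_world']=T@w['T_tool_cam']
cv2.imwrite('pics/w4.png',w['pixels'][:,:,::-1])
for n,i in(('w',w),('top',ctrl.get_image('top'))):
  for c in('yellow','blue'):
    for k,a in blobs(i,c):
        r=cv2.minAreaRect(k);print(n,c,a,np.round(r[0],1),np.round(r[1]),plane(i,*r[0],.125))
E
```

```text
8.3 [ 0.577  -0.3269  0.3073] [0.0592 3.1406 0.0018]
w yellow 105.0 [412.7 162.6] [16. 50.] [ 0.5574 -0.2331  0.125 ]
w blue 612.5 [574.  42.] [61. 77.] [ 0.4544 -0.0928  0.125 ]
top yellow 402.5 [450.5 190.5] [19. 25.] [ 0.5698 -0.3285  0.125 ]
top yellow 496.0 [397. 190.] [25. 25.] [ 0.5694 -0.2152  0.125 ]
top yellow 343.0 [466.5 133. ] [18. 25.] [ 0.6959 -0.3659  0.125 ]
top blue 455.5 [338. 244.] [24. 24.] [ 0.4532 -0.0909  0.125 ]
top blue 450.0 [228. 191.] [24. 24.] [0.5625 0.1442 0.125 ]
top blue 211.5 [181.1 184.5] [ 7. 35.] [0.5751 0.245  0.125 ]
```

View pics/w4.png

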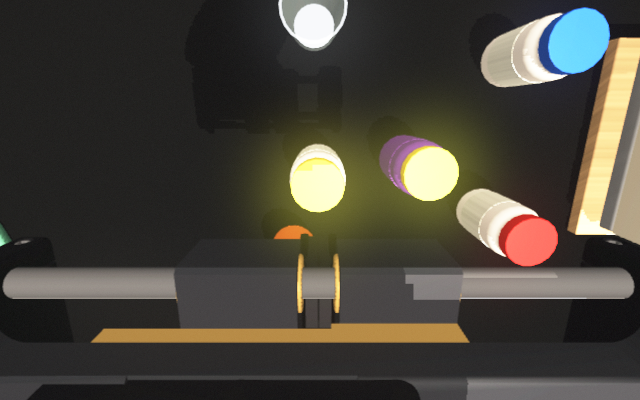

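The wrist view shows the white-bodied yellow-capped bottle at (318,184), centred on the finger column, with purple at (429,173) beside it. Descending and holding.

Emit:
carry_out(
  steps=[
    [0, 0, 0, 0, -0.1, -2, 0],
    [0, 0, 0, 0, -0.1, -4.5, 0],
    [0, 0, 0, 0, -0.1, -7, 0],
    [0, 0, 0, 0, -0.1, -9, 0],
    [0, 0, 0, 0, -0.1, -10.5, 0],
    [0, 0, 0, 0, -0.1, -11.5, 0],
    [0, 0, 0, 0, -0.1, -12.3, 0],
    [0, 0, 0, 0, -0.1, -12.8, 0],
    [0, 0, 0, 0, -0.1, -12.8, 0],
    [0, 0, 0, 0, -0.1, -12.8, 0],
    [0, 0, 0, 0, -0.1, -12.8, 0],
    [0, 0, 0, 0, -0.1, -12.8, 0],
  ],
)

```text
time: 9.6
position: [0.5767, -0.3297, 0.1799]
tool_rot: [0.062, 3.14, -0.001]
ft_force: [-0.3, 0.5, -0.2]
grip_width: 0.009
grip_force: 0.0
```

Emit:
carry_out(
  steps=[
    [0, 0, 0, 0, 0, 0, 0],
    [0, 0, 0, 0, 0, 0, 0],
    [0, 0, 0, 0, 0, 0, 0],
    [0, 0, 0, 0, 0, 0, 0],
    [0, 0, 0, 0, 0, 0, 0],
    [0, 0, 0, 0, 0, 0, 0],
    [0, 0, 0, 0, 0, 0, 0],
    [0, 0, 0, 0, 0, 0, 0],
    [0, 0, 0, 0, 0, 0, 0],
    [0, 0, 0, 0, 0, 0, 0],
    [0, 0, 0, 0, 0, 0, 0],
    [0, 0, 0, 0, 0, 0, 0],
  ],
)

```text
time: 10.8
position: [0.5764, -0.3295, 0.1793]
tool_rot: [0.062, 3.141, 0.0]
ft_force: [-0.2, 0.3, -0.2]
grip_width: 0.008
grip_force: 0.0
```

Emit:
carry_out(
  steps=[
    [0, 0, 0, 0, 0, 0, 0],
    [0, 0, 0, 0, 0, 0, 0],
    [0, 0, 0, 0, 0, 0, 0],
    [0, 0, 0, 0, 0, 0, 0],
    [0, 0, 0, 0, 0, 0, 0],
    [0, 0, 0, 0, 0, 0, 0],
    [0, 0, 0, 0, 0, 0, 0],
    [0, 0, 0, 0, 0, 0, 0],
    [0, 0, 0, 0, 0, 0, 0],
    [0, 0, 0, 0, 0, 0, 0],
    [0, 0, 0, 0, 0, 0, 0],
    [0, 0, 0, 0, 0, 0, 0],
  ],
)

```text
time: 12.0
position: [0.5764, -0.3295, 0.1793]
tool_rot: [0.062, 3.141, 0.0]
ft_force: [0.3, -0.4, -0.6]
grip_width: 0.003
grip_force: 0.0
```

```bash
python3 - <<'E'
from h import *
from bench import ctrl
s=ctrl.get_state();print(s['time'],s['position'],s['tool_rot'])
i=ctrl.get_image('side');cv2.imwrite('pics/s5.png',cv2.resize(i['pixels'][60:260,200:440],(720,600),interpolation=cv2.INTER_CUBIC)[:,:,::-1])
E
```

```text
12.0 [ 0.57642937 -0.32951521  0.17930096] [6.24081902e-02 3.14090352e+00 1.04933999e-04]
```

View pics/s5.png

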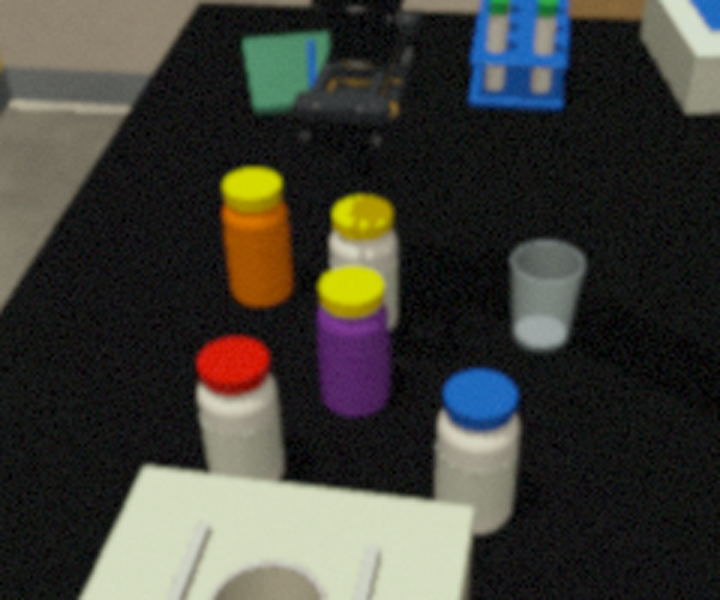

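The tool is over the white yellow-capped bottle, casting its shadow on the cap at (360,212), and nothing has been disturbed. It has held there for about 2.5 s. Next I'll lift and go to the well.

Emit:
carry_out(
  steps=[
    [0, 0, 0, 0, 0, 2, 0],
    [0, 0, 0, 0, 0, 5, 0],
    [0, 0, 0, 0, 0, 8.5, 0],
    [0, 0, 0, 0, 0, 11, 0],
    [0, 0, 0, 0, 0, 12.6, 0],
    [0, 0, 0, 0, 1.5, 12.6, 0],
    [0, 0, 0, -0.1, 4, 12.6, 0],
    [0, 0, 0, -0.2, 7, 12.6, 0],
    [0, 0, 0, -0.3, 11, 12.6, 0],
    [0, 0, 0, -0.4, 15, 12.6, 0],
    [0, 0, 0, -0.5, 19, 12.6, 0],
    [0, 0, 0, -0.6, 23, 12.6, 0],
  ],
)

```text
time: 13.25
position: [0.5694, -0.0963, 0.3039]
tool_rot: [-0.06, -3.139, -0.001]
ft_force: [0.0, -0.1, 0.9]
grip_width: 0.008
grip_force: 0.0
```

Emit:
carry_out(
  steps=[
    [0, 0, 0, -0.1, 4, 0, 0],
    [0, 0, 0, -0.2, 8, 0, 0],
    [0, 0, 0, -0.3, 12, 0, 0],
    [0, 0, 0, -0.4, 16, 0, 0],
    [0, 0, 0, -0.6, 20, 0, 0],
    [0, 0, 0, -0.8, 22.5, 0, 0],
    [0, 0, 0, -0.8, 24, 0, 0],
    [0, 0, 0, -0.8, 24.6, 0, 0],
    [0, 0, 0, -0.8, 24.6, 0, 0],
    [0, 0, 0, -0.8, 24.6, 0, 0],
  ],
)

```text
time: 14.25
position: [0.5627, 0.1446, 0.3052]
tool_rot: [0.066, 3.141, -0.001]
ft_force: [0.2, -0.5, -0.0]
grip_width: 0.008
grip_force: 0.0
```

Emit:
carry_out(
  steps=[
    [0, 0, 0, 0, 0, -2, 0],
    [0, 0, 0, 0, 0, -4, 0],
    [0, 0, 0, 0, 0, -6, 0],
    [0, 0, 0, 0, 0, -7.5, 0],
    [0, 0, 0, 0, 0, -8.7, 0],
    [0, 0, 0, 0, 0, -9.6, 0],
    [0, 0, 0, 0, 0, -10, 0],
    [0, 0, 0, 0, 0, -10, 0],
    [0, 0, 0, 0, 0, -10, 0],
    [0, 0, 0, 0, 0, -10, 0],
  ],
)

```text
time: 15.25
position: [0.5629, 0.1467, 0.2061]
tool_rot: [0.062, 3.14, 0.001]
ft_force: [0.1, -0.5, -0.0]
grip_width: 0.005
grip_force: 0.0
```

Emit:
carry_out(
  steps=[
    [0, 0, 0, 0, 0, 0, 0],
    [0, 0, 0, 0, 0, 0, 0],
    [0, 0, 0, 0, 0, 0, 0],
    [0, 0, 0, 0, 0, 0, 0],
    [0, 0, 0, 0, 0, 0, 0],
    [0, 0, 0, 0, 0, 0, 0],
    [0, 0, 0, 0, 0, 0, 0],
    [0, 0, 0, 0, 0, 0, 0],
    [0, 0, 0, 0, 0, 0, 0],
    [0, 0, 0, 0, 0, 0, 0],
    [0, 0, 0, 0, 0, 0, 0],
    [0, 0, 0, 0, 0, 0, 0],
  ],
)

```text
time: 16.45
position: [0.5624, 0.1465, 0.2053]
tool_rot: [0.062, 3.141, 0.0]
ft_force: [-0.6, 0.4, -0.5]
grip_width: 0.006
grip_force: 0.0
```

Emit:
carry_out(
  steps=[
    [0, 0, 0, 0, 0, 0, 0],
    [0, 0, 0, 0, 0, 0, 0],
    [0, 0, 0, 0, 0, 0, 0],
    [0, 0, 0, 0, 0, 0, 0],
    [0, 0, 0, 0, 0, 0, 0],
    [0, 0, 0, 0, 0, 0, 0],
    [0, 0, 0, 0, 0, 0, 0],
    [0, 0, 0, 0, 0, 0, 0],
    [0, 0, 0, 0, 0, 0, 0],
    [0, 0, 0, 0, 0, 0, 0],
    [0, 0, 0, 0, 0, 0, 0],
    [0, 0, 0, 0, 0, 0, 0],
  ],
)

```text
time: 17.65
position: [0.5624, 0.1465, 0.2053]
tool_rot: [0.062, 3.141, 0.0]
ft_force: [0.3, 0.0, -0.2]
grip_width: 0.002
grip_force: 0.0
```

```bash
python3 - <<'E'
from h import *
from bench import ctrl
s=ctrl.get_state();print(s['time'],s['position'],s['tool_rot'],s['ft_force'])
i=ctrl.get_image('side');w=ctrl.get_image('wrist')
cv2.imwrite('pics/s6.png',np.hstack([cv2.resize(i['pixels'][200:400,160:400],(360,300)),cv2.resize(w['pixels'],(440,300))])[:,:,::-1])
E
```

```text
17.65 [0.56242326 0.14648677 0.20529228] [6.23580271e-02 3.14091842e+00 7.95587252e-05] [ 0.29176346  0.04794723 -0.2438637 ]
```

View pics/s6.png

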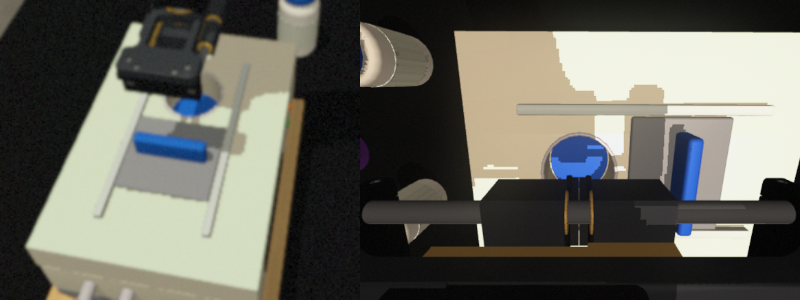

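The fingers are centred over the open well: the well is at column 579 in the wrist half of the picture, and the fingers are at 579. The cover is clear of the well and nothing is touching. Handing in.

```bash
python3 -c "
from bench import ctrl
print(ctrl.close_job())"
```

```text
the job is handed in; nothing more can be done
None
```

I handed the job in at about 18 s without seeing a verdict: I pushed the cover open to about 87 mm (estimated from the pictures), pointed at the yellow cap and then the well for over 2 s each, and the arm is still pointing at the well, with no sign of contact with the bottles or beaker.

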